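Make up two leather-stitching kits from the stock

TASK

Make up the two kits from the row of stock: the red thread, the pale linen thread and the beeswax block go into the blue tray, the brown thread and the brass ring into the green tray. Stand the spools upright and lay the wax and the ring flat on the tray's floor, each alone in a pocket of its own (any pocket of the right tray). Leave the dubbin tin and the oilstone where they are.

Things in the scene. Friction and masses are not known exactly. Their poses are not given: they have to be found in the camera images.
- blue_tray: blue painted sheet-metal tray, fixed, empty, beyond the row of stock; 72 x 210 mm, 9 mm high. Origin: centre of its underside; y along its length, x across, z up. Three open pockets 66 x 66 mm inside, centres at x = 0, y = -69, 0, +69 mm. Floor 3 mm above the origin; walls and dividers 3 mm thick, tops 9 mm above the origin.
- green_tray: green painted sheet-metal tray, fixed, empty, beyond the row of stock; 72 x 210 mm, 9 mm high. Origin: centre of its underside; y along its length, x across, z up. Three open pockets 66 x 66 mm inside, centres at x = 0, y = -69, 0, +69 mm. Floor 3 mm above the origin; walls and dividers 3 mm thick, tops 9 mm above the origin.
- red_thread: loose wooden spool with red thread and a paper disc of that colour on its top, standing upright in the row of stock: flanges 40 mm in diameter and at least 9 mm thick at top and bottom, waist about 20 mm, 50 mm high. Origin: centre of its underside, z up along its axis.
- linen_thread: loose wooden spool with pale linen (greyish beige) thread and a paper disc of that colour on its top, standing upright in the row of stock: flanges 40 mm in diameter and at least 9 mm thick at top and bottom, waist about 20 mm, 52 mm high. Origin: centre of its underside, z up along its axis. (Not the bare one on top of the drawer cabinet.)
- brown_thread: loose wooden spool with dark brown thread and a paper disc of that colour on its top, standing upright in the row of stock: flanges 36 mm in diameter and at least 9 mm thick at top and bottom, waist about 20 mm, 46 mm high. Origin: centre of its underside, z up along its axis.
- wax: loose pale yellow block of beeswax with rounded edges, lying flat in the row of stock: 32 (x) x 48 (y) x 22 (z) mm. Origin: centre of its underside.
- brass_ring: loose brass-coloured thick ring (washer former), lying flat in the row of stock: 33 mm outer diameter, 14 mm high. Origin: centre of its underside, z up. Its middle is only dished: grasp it by the outside.
- dubbin: red round tin with a pale label, standing in the row of stock, not wanted: 64 mm in diameter, 45 mm high. Origin: centre of its underside.
- oilstone: flat sharpening stone, pale on top and dark below, lying in the row of stock, not wanted: 42 (x) x 110 (y) x 18 (z) mm, its long side pointing roughly away from the robot. Origin: centre of its underside.

How it is judged (in metres and radians):
At the end, for the whole second after the job is handed in: Red and linen thread and wax in the blue tray, brown thread and ring in the green: each on a pocket floor (20 mm of its centre each way, underside under 6.5 mm), upright within 0.1 rad, at rest, no two in one pocket; dubbin and oilstone within 20 mm of their start (x of red_thread in the frame of blue_tray between -0.02 and 0.02 m and z of red_thread in the frame of blue_tray between 0 and 0.0065 m and angle between each of red_thread, linen_thread, wax, brown_thread, brass_ring's own z axis and vertical below 0.1 rad and (y of red_thread in the frame of blue_tray between -0.089 and -0.049 m or y of red_thread in the frame of blue_tray between -0.02 and 0.02 m or y of red_thread in the frame of blue_tray between 0.049 and 0.089 m) and linear speed of each of red_thread, linen_thread, wax, brown_thread, brass_ring below 0.02 m/s and x of linen_thread in the frame of blue_tray between -0.02 and 0.02 m and z of linen_thread in the frame of blue_tray between 0 and 0.0065 m and (y of linen_thread in the frame of blue_tray between -0.089 and -0.049 m or y of linen_thread in the frame of blue_tray between -0.02 and 0.02 m or y of linen_thread in the frame of blue_tray between 0.049 and 0.089 m) and x of wax in the frame of blue_tray between -0.02 and 0.02 m and z of wax in the frame of blue_tray between 0 and 0.0065 m and (y of wax in the frame of blue_tray between -0.089 and -0.049 m or y of wax in the frame of blue_tray between -0.02 and 0.02 m or y of wax in the frame of blue_tray between 0.049 and 0.089 m) and not ((y of linen_thread in the frame of blue_tray between -0.089 and -0.049 m and y of red_thread in the frame of blue_tray between -0.089 and -0.049 m) or (y of linen_thread in the frame of blue_tray between -0.02 and 0.02 m and y of red_thread in the frame of blue_tray between -0.02 and 0.02 m) or (y of linen_thread in the frame of blue_tray between 0.049 and 0.089 m and y of red_thread in the frame of blue_tray between 0.049 and 0.089 m)) and not ((y of wax in the frame of blue_tray between -0.089 and -0.049 m and y of red_thread in the frame of blue_tray between -0.089 and -0.049 m) or (y of wax in the frame of blue_tray between -0.02 and 0.02 m and y of red_thread in the frame of blue_tray between -0.02 and 0.02 m) or (y of wax in the frame of blue_tray between 0.049 and 0.089 m and y of red_thread in the frame of blue_tray between 0.049 and 0.089 m)) and not ((y of wax in the frame of blue_tray between -0.089 and -0.049 m and y of linen_thread in the frame of blue_tray between -0.089 and -0.049 m) or (y of wax in the frame of blue_tray between -0.02 and 0.02 m and y of linen_thread in the frame of blue_tray between -0.02 and 0.02 m) or (y of wax in the frame of blue_tray between 0.049 and 0.089 m and y of linen_thread in the frame of blue_tray between 0.049 and 0.089 m)) and x of brown_thread in the frame of green_tray between -0.02 and 0.02 m and z of brown_thread in the frame of green_tray between 0 and 0.0065 m and (y of brown_thread in the frame of green_tray between -0.089 and -0.049 m or y of brown_thread in the frame of green_tray between -0.02 and 0.02 m or y of brown_thread in the frame of green_tray between 0.049 and 0.089 m) and x of brass_ring in the frame of green_tray between -0.02 and 0.02 m and z of brass_ring in the frame of green_tray between 0 and 0.0065 m and (y of brass_ring in the frame of green_tray between -0.089 and -0.049 m or y of brass_ring in the frame of green_tray between -0.02 and 0.02 m or y of brass_ring in the frame of green_tray between 0.049 and 0.089 m) and not ((y of brass_ring in the frame of green_tray between -0.089 and -0.049 m and y of brown_thread in the frame of green_tray between -0.089 and -0.049 m) or (y of brass_ring in the frame of green_tray between -0.02 and 0.02 m and y of brown_thread in the frame of green_tray between -0.02 and 0.02 m) or (y of brass_ring in the frame of green_tray between 0.049 and 0.089 m and y of brown_thread in the frame of green_tray between 0.049 and 0.089 m)) and distance of each of dubbin, oilstone from where it was at the start of the episode below 0.02 m); the robot touches nothing.
It fails at once if the dubbin tin or the oilstone is shoved or knocked away (distance of any of dubbin, oilstone from where it was at the start of the episode above 0.02 m).
It also fails if it takes over 109 s, if anything falls off the work surface, if the arm or the gripper's body presses on something with over 40 N, if the wrist force passes 120 N, or if a joint passes its speed limit or range.

ROBOT

A 6-joint arm with a two-finger parallel gripper is mounted at the origin on a cart in front of the work surface, level with it; the furniture and walls round the work are solid. World frame = base frame: x ahead of the robot, y to its left, z up, the work surface at z = 0. Lengths are in mm, angles in rad, forces in N, time in s.
With the tool pointing down it reaches from about 300 to 775 mm from the base axis. Payload 14.6 kg.
Tool frame: the origin (TCP) lies between the finger pads; the fingertips stand manip.tip_reach ahead of it and the grasp point (between the pads) lies 5 mm behind it (manip.tip_reach is the distance from the TCP to the fingertips, in mm); z points along the fingers, y is the line along which they close (so a half turn about z gives the same grasp; the last joint's range is limited). The gripper opens to 94 mm and grips with 3 to 60 N. Pads are 16 mm wide; open, the fingers measure 119 mm over their backs; the gripper's body (75 mm by 177 mm) begins 78 mm behind the grasp point.
Start: joints at [-1.209, 0.3, 1.521, -0, 1.321, -0.067], TCP at [228.671, -500.199, 219.446] pointing down, gripper open.
Joint ranges: [-3.03, 3.03], [-0.79, 2.21], [0.23, 2.52], [-1.04, 4.18], [0, 3.07], [-2.55, 2.55]. Speed limits (rad/s): [2.22, 2.22, 2.57, 3.14, 3.14, 3.14].

INTERFACE

Orientations are given as [roll, pitch, yaw] about the fixed x, y, z axes, in that order (R = Rz(yaw) Ry(pitch) Rx(roll)).
In Python, from cell import manip gives the robot as it stands. The module is installed in compiled form; this text tells all that it offers.
- The arm moves only by the shell command python3 -m creep 'ROWS' [FORCE]. ROWS is JSON, a list of rows, each a list of 3 entries, a list of its own where there are three numbers: the opening, from -1 (shut) to 1 (fully open), then the shift along the tool's x, y, z in cm, then the turn about the tool's z in units of 5 degrees (1.0 is 5 degrees). In form: [[grip, [tx, ty, tz], roll], ...]. A call has 1 to 12 rows; each row is the pose to reach, as a shift and turn from the pose commanded when the call began, along the tool's axes at that moment; what a row does not reach only later rows make up. A row lasts 1/10 s, in which the tool goes at most 50 mm and 8.59 degrees, less where a joint would pass 70% of its speed; a pose out of reach is approached as far as the arm can. A call with a gripper value outside its range is refused whole. The fingers move at their own pace and stop on an object; FORCE is the grip in N (left out, the last holds). Time passes only in rows, so rows that repeat a pose let the fingers close. It gives the time, the measured TCP pose, the force, the opening and the grip force at its end, in the units of the state.
- manip.read_state(): the state, without advancing time (a new reading comes with each control period).
- manip.camera(name): name is "scene" or "top"; returns the picture (400x640x3 uint8, red, green, blue); there is no depth.
- manip.camera_params(name): a dict with "fovy" (degrees; the focal length in pixels is half the picture's height over the tangent of half this angle, whatever the lens; pixels are square), "cx", "cy" (the principal point, pixels), "origin" and "attitude" of the camera in the world. Camera axes: x right, y down, z forward; pixel columns grow to the right and rows downward; lengths in mm; the calibration is good to about 2 mm. A picture is of the moment at which its call begins. camera_params takes no time and is no camera call.
- manip.sign_off(): hands the job in; it is judged then, once.
The state is a dict: "clock": time; "joints": joint angles; "qd": joint speeds; "effort": joint torques, N m; "eef_pos": TCP position; "eef_rot": TCP orientation; "wrist_force": force on the tool from outside, world axes, zero at the start; "moment": the same for the moment, N m; "finger_gap": finger opening in mm; "finger_force": force on a finger pad.
Only numpy, scipy, OpenCV 4.12 (cv2) and the standard library are available. Lean on these libraries where they do the work, as an engineer would, in place of code of your own. Each camera call takes 0.05 s, during which the arm holds its last target. There are 200 camera calls.

## Working session

There is one attempt and no reset: what is moved stays moved. The work goes in short steps, Python scripts to look and compute and a shell command to move; the robot and the scene stay as the last step left them, time stands still between calls to the robot, and variables do not carry over. Pictures are saved under pics/ and viewed, at most 17 in all, crops included, and the job is handed in when it is done.

```bash
mkdir -p pics
python3 - <<'E'
from cell import manip
import cv2
for n in("scene","top"):
    cv2.imwrite(f"pics/{n}0.png",manip.camera(n)[:,:,::-1]); print(manip.camera_params(n))
print(manip.tip_reach,manip.read_state())
E
```

```text
{'fovy': 47.837988534404104, 'cx': 315.5857145111161, 'cy': 199.76471137627922, 'origin': array([ 457.85400454, -906.55956082,  863.23906049]), 'attitude': array([-2.32694226, -0.00849879, -0.04525699])}
{'fovy': 45.54755056171564, 'cx': 320.6153167621346, 'cy': 195.391639604416, 'origin': array([ 368.66714216,  -28.20916304, 1031.21903378]), 'attitude': array([-2.98146967,  0.01484726, -1.58063166])}
14.0 {'clock': 0.1, 'joints': array([-1.20856511e+00,  3.00398274e-01,  1.52153491e+00, -1.94529689e-05,
        1.32068435e+00, -6.65985075e-02]), 'qd': array([-0.00065807, -0.00150751, -0.00171791,  0.00015457, -0.0004725 ,
        0.00011164]), 'effort': array([ 9.81428857e-04, -5.32649016e+01, -3.53285229e+01,  7.09335739e-02,
        2.35088967e-02, -6.43217754e-05]), 'eef_pos': array([ 228.60771989, -499.99177498,  218.94579878]), 'eef_rot': array([-3.14056879e+00, -4.94040433e-05,  4.28834525e-01]), 'wrist_force': array([ 0.17735598, -0.38412047,  0.21828327]), 'moment': array([-0.00449808, -0.018698  , -0.0112927 ]), 'finger_force': 0.0, 'finger_gap': 94.14909298452638}
```

View pics/top0.png

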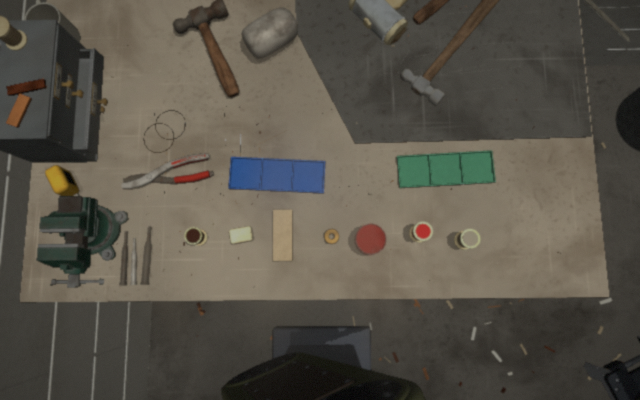

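View pics/scene0.png

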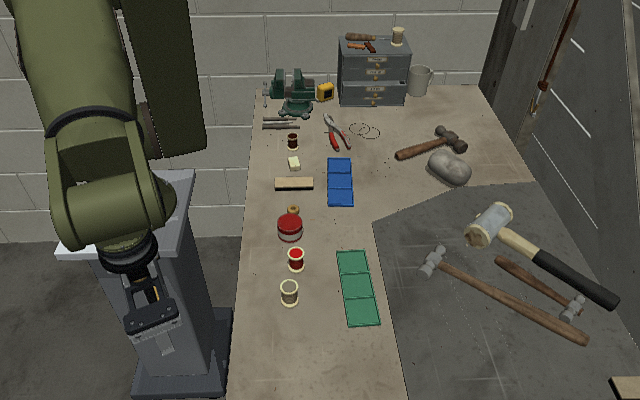

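The top view shows the row from left to right: brown (195,236), wax (241,235), oilstone (283,235), ring (332,236), dubbin (370,239), red (422,231), linen (468,239). The blue tray is at about (277,175) and the green at about (445,169). I'll enlarge both halves.

Run:
```python
import cv2
im=cv2.imread("pics/top0.png")
for i,(c,r) in enumerate([(170,145),(315,145)]):
    o=cv2.resize(im[r:r+125,c:c+190],None,fx=4,fy=4,interpolation=cv2.INTER_CUBIC)
    o=cv2.convertScaleAbs(o,alpha=1.5)
    for k in range(0,190,10):
        cv2.line(o,(4*k,0),(4*k,6),(255,255,255),1); cv2.putText(o,str(c+k),(4*k-8,16),0,.35,(255,255,255),1)
    for k in range(0,125,10):
        cv2.line(o,(0,4*k),(6,4*k),(255,255,255),1); cv2.putText(o,str(r+k),(8,4*k+4),0,.35,(255,255,255),1)
    cv2.imwrite(f"pics/crop{i}.png",o)
```

```text
(no output)
```

View pics/crop0.png

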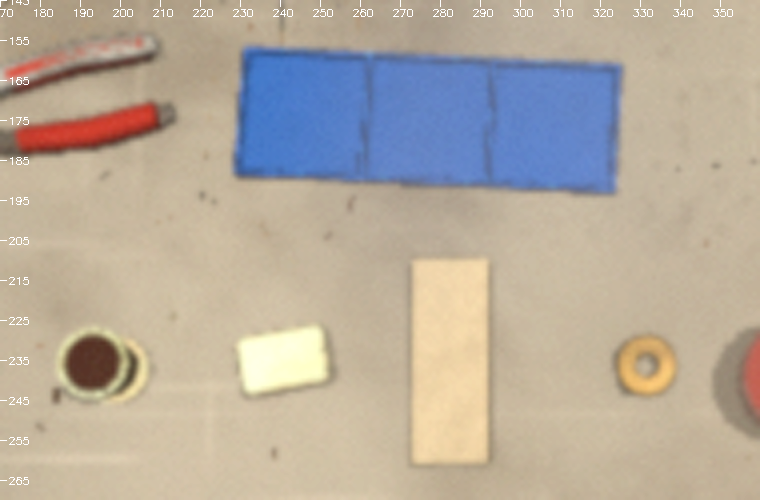

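View pics/crop1.png

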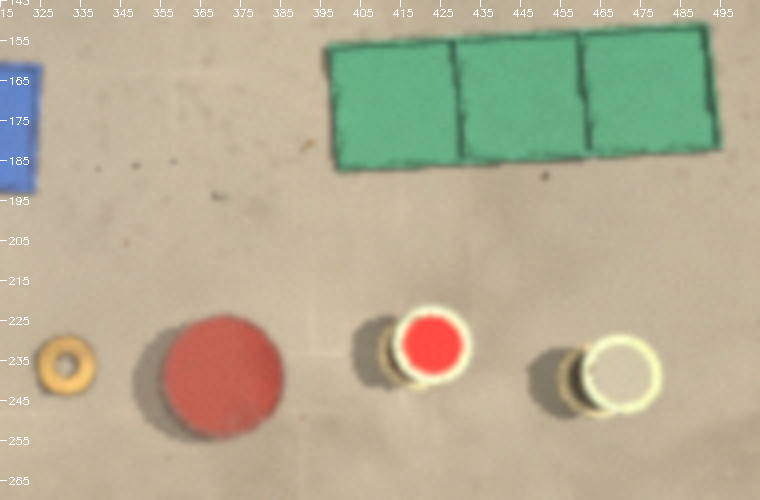

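The crops gave me tops and corners to about half a pixel: brown (193,236), red (423,231), linen (470.3,238.5), ring (331.5,236.3), dubbin (370.8,239), plus the wax and tray corners. I'll convert these to world coordinates.

```bash
cat > h.py <<'E'
import numpy as np
from cell import manip
from scipy.spatial.transform import Rotation as R
def px2w(p,z,cam="top"):
    c=manip.camera_params(cam); f=200/np.tan(np.radians(c["fovy"]/2))
    p=np.atleast_2d(p).astype(float)
    d=R.from_euler("xyz",c["attitude"]).apply(np.c_[(p[:,0]-c["cx"])/f,(p[:,1]-c["cy"])/f,np.ones(len(p))])
    return (c["origin"]+d*((z-c["origin"][2])/d[:,2])[:,None])[:,:2]
def w2px(P,cam="top"):
    c=manip.camera_params(cam); f=200/np.tan(np.radians(c["fovy"]/2))
    d=R.from_euler("xyz",c["attitude"]).inv().apply(np.atleast_2d(P)-c["origin"])
    return d[:,:2]/d[:,2:]*f+[c["cx"],c["cy"]]
def go(x,y,z,yaw=np.pi/2):
    "shift (cm, tool axes) and turn (5deg units) from the present pose"
    s=manip.read_state(); r=R.from_euler("xyz",s["eef_rot"])
    t=r.inv().apply(np.array([x,y,z])-s["eef_pos"])/10
    a=-(yaw-s["eef_rot"][2]); print("t",t.round(2),"roll",round(np.degrees(a)/5,2))
E
python3 - <<'E'
from h import *
np.set_printoptions(precision=1,suppress=True)
for n,p,z in [("brown",(193,236),46),("red",(423,231),50),("linen",(470.25,238.5),52),("ring",(331.5,236.25),14),("dubbin",(370.75,239),45),("stone",(282.5,235.25),18)]: print(n,px2w(p,z))
for n,q,z in [("wax",[(229.5,230.75),(250.5,226.25),(252,239.25),(232,243.75)],18),("blue",[(231.5,156.75),(325.5,161.25),(324,193.25),(229,189.25)],9),("green",[(396.75,156.5),(491.75,151.25),(495,182.5),(399.25,187.75)],9)]:
    w=px2w(q,z); e=np.roll(w,-1,0)-w; l=(w[0]+w[3]-w[1]-w[2])/2; m=w.mean(0); u=l/np.linalg.norm(l)
    print(n,m,"sides",np.linalg.norm(e,axis=1),"ydir yaw",np.degrees(np.arctan2(-l[0],l[1])))
    if n!="wax": print([(m+k*u) for k in(-69,0,69)])
go(430,-200,200)
E
```

```text
brown [[445.8 250.5]]
red [[ 450.6 -224.9]]
linen [[ 434. -320.]]
ring [[444.6 -37.1]]
dubbin [[ 435.7 -117.7]]
stone [[447.5  67.2]]
wax [449.1 155.8] sides [45.7 28.  43.4 28.4] ydir yaw 11.787329655137777
blue [580.3  79.6] sides [207.9  71.4 207.7  72.9] ydir yaw -3.3607903610336614
[array([576.2,  10.7]), array([580.3,  79.6]), array([584.3, 148.5])]
green [ 588.  -288.4] sides [208.6  69.9 208.   69.8] ydir yaw 2.4763699620508035
[array([ 591. , -357.3]), array([ 588. , -288.4]), array([ 585.1, -219.4])]
t [ 30.8 -18.9   1.9] roll -13.09
```

```bash
python3 -c "
from h import *
go(434,-320,140)"
```

```text
t [26.16 -7.82  7.9 ] roll -13.09
```

```bash
python3 -m creep '[[1,[26.16,-7.82,3],-13.1],[1,[26.16,-7.82,3],-13.1],[1,[26.16,-7.82,3],-13.1],[1,[26.16,-7.82,3],-13.1],[1,[26.16,-7.82,3],-13.1],[1,[26.16,-7.82,3],-13.1],[1,[26.16,-7.82,7.9],-13.1],[1,[26.16,-7.82,7.9],-13.1],[1,[26.16,-7.82,7.9],-13.1],[1,[26.16,-7.82,7.9],-13.1],[1,[26.16,-7.82,7.9],-13.1],[1,[26.16,-7.82,7.9],-13.1]]' 20
python3 -c "
from h import *
import cv2
go(434,-320,42)
im=manip.camera('scene')[:,:,::-1]
cv2.imwrite('pics/s1.png',cv2.resize(im[180:340,200:400],None,fx=3.5,fy=3.5,interpolation=2))
for n,P in dict(linen=(434,-320,52),red=(450.6,-224.9,50),brown=(445.8,250.5,46),ring=(444.6,-37.1,14),bluec=(580.3,79.6,5),greenc=(588,-288.4,5),tip=(434,-320,126)).items(): print(n,w2px(P,'scene').round(1))
"
```

```text
clock: 1.3
eef_pos: [434.2, -320.6, 141.1]
eef_rot: [3.141, 0.001, 1.57]
wrist_force: [0.4, -1.1, 0.4]
finger_gap: 93.9
finger_force: 0.0
t [ 0.07 -0.03  9.91] roll -0.01
linen [[289.3 286.4]]
red [[296.3 253. ]]
brown [[292.6 135.8]]
ring [[293.4 207.9]]
bluec [[339.8 180.9]]
greenc [[356.6 285. ]]
tip [[288.2 265. ]]
```

View pics/s1.png

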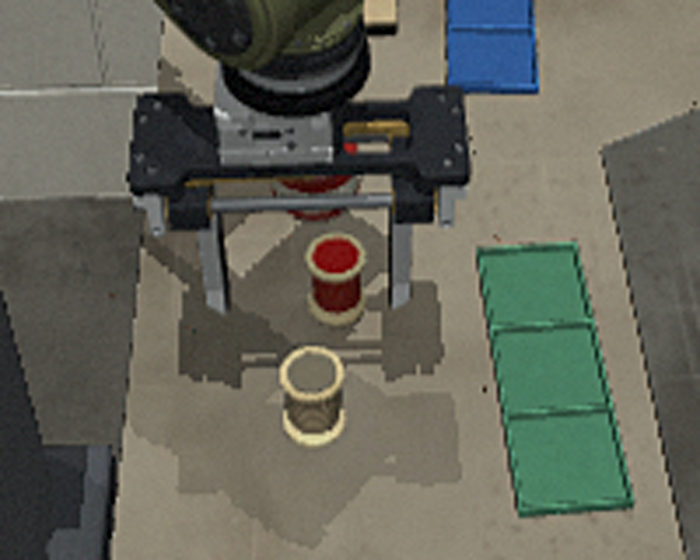

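The linen top is at about (289,286) and the red at (296,253), which match the predictions. The fingers straddle the linen spool. Going down to grasp it.

```bash
python3 -m creep '[[1,[0.07,0,4],0],[1,[0.07,0,8],0],[1,[0.07,0,9.9],0],[1,[0.07,0,9.9],0],[0,[0.07,0,9.9],0],[-0.3,[0.07,0,9.9],0],[-1,[0.07,0,9.9],0],[-1,[0.07,0,9.9],0],[-1,[0.07,0,9.9],0],[-1,[0.07,0,9.9],0],[-1,[0.07,0,9.9],0],[-1,[0.07,0,9.9],0]]' 20
python3 -m creep '[[-1,[0,0,-3],0],[-1,[0,0,-6],0],[-1,[0,0,-10],0],[-1,[0,0,-10],0],[-1,[0,0,-10],0]]' 20
python3 -c "
from h import *
go(580.3,79.6,140,np.pi/2-.059)"
```

```text
clock: 2.55
eef_pos: [434.1, -319.6, 41.5]
eef_rot: [3.141, 0.0, 1.572]
wrist_force: [-0.7, 0.5, 0.2]
finger_gap: 37.6
finger_force: 20.0
clock: 3.05
eef_pos: [434.2, -319.7, 141.7]
eef_rot: [3.141, 0.001, 1.572]
wrist_force: [-1.0, 0.3, -1.1]
finger_gap: 37.7
finger_force: 20.0
t [39.91 14.66  0.15] roll 0.69
```

```bash
python3 -m creep '[[-1,[2,0.7,0],0],[-1,[6,2,0],0.2],[-1,[10,3.7,0],0.4],[-1,[14,5.2,0],0.7],[-1,[18,6.6,0],0.7],[-1,[22,8,0],0.7],[-1,[26,9.5,0],0.7],[-1,[30,11,0],0.7],[-1,[34,12.5,0],0.7],[-1,[38,14,0],0.7],[-1,[39.9,14.66,0],0.7],[-1,[39.9,14.66,0],0.7]]'
python3 -m creep '[[-1,[0,0,0],0],[-1,[0,0,0],0],[-1,[0,0,0],0]]'
python3 -c "
from h import *
import cv2
go(580.3,79.6,45,np.pi/2-.059)
im=manip.camera('scene')[:,:,::-1]
cv2.imwrite('pics/s2.png',cv2.resize(im[80:240,220:420],None,fx=3.5,fy=3.5,interpolation=2))
"
```

```text
clock: 4.25
eef_pos: [579.9, 81.8, 139.4]
eef_rot: [-3.139, 0.0, 1.514]
wrist_force: [0.6, -0.7, -0.6]
finger_gap: 37.8
finger_force: 20.0
clock: 4.55
eef_pos: [580.0, 78.5, 141.2]
eef_rot: [-3.141, 0.0, 1.51]
wrist_force: [1.2, -0.4, -0.9]
finger_gap: 37.9
finger_force: 20.0
t [0.11 0.03 9.62] roll -0.03
```

View pics/s2.png

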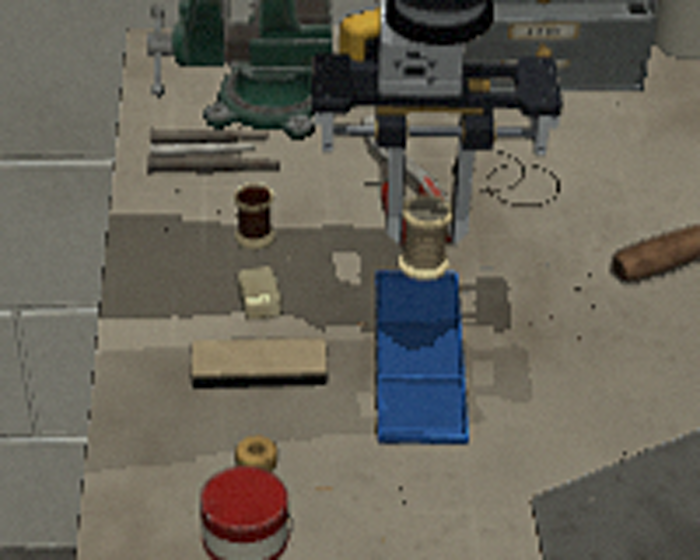

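The linen spool hangs upright at crop (425,240), above the blue tray. Lowering and releasing.

```bash
python3 -m creep '[[-1,[0.1,0,3],0],[-1,[0.1,0,6],0],[-1,[0.1,0,8],0],[-1,[0.1,0,9.2],0],[-1,[0.1,0,9.6],0],[-1,[0.1,0,9.6],0],[-1,[0.1,0,9.6],0],[-0.1,[0.1,0,9.6],0],[0.2,[0.1,0,9.6],0],[1,[0.1,0,9.6],0],[1,[0.1,0,9.6],0],[1,[0.1,0,9.6],0]]'
python3 -m creep '[[1,[0,0,0],0],[1,[0,0,-4],0],[1,[0,0,-8],0],[1,[0,0,-10],0],[1,[0,0,-10],0]]'
python3 -c "
from h import *
go(450.6,-224.9,140)"
```

```text
clock: 5.8
eef_pos: [580.3, 80.6, 45.5]
eef_rot: [3.141, 0.0, 1.511]
wrist_force: [-0.1, -1.0, 0.5]
finger_gap: 70.8
finger_force: 0.0
clock: 6.3
eef_pos: [581.5, 80.7, 148.7]
eef_rot: [3.136, -0.001, 1.511]
wrist_force: [0.3, -0.2, 0.6]
finger_gap: 93.7
finger_force: 0.0
t [-31.29 -11.24   0.78] roll -0.69
```

```bash
python3 -m creep '[[1,[-4,-1.4,0],-0.7],[1,[-8,-2.8,0],-0.7],[1,[-12,-4.2,0],-0.7],[1,[-16,-5.7,0],-0.7],[1,[-20,-7.1,0],-0.7],[1,[-24,-8.6,0],-0.7],[1,[-28,-10,0],-0.7],[1,[-31.2,-11.2,0.6],-0.7],[1,[-31.2,-11.2,0.6],-0.7],[1,[-31.2,-11.2,0.6],-0.7],[1,[-31.2,-11.2,0.6],-0.7],[1,[-31.2,-11.2,0.6],-0.7]]'
python3 -c "
from h import *
import cv2
go(450.6,-224.9,40)
im=manip.camera('top')[:,:,::-1]
cv2.imwrite('pics/t3.png',cv2.resize(im[140:270,180:510],None,fx=2.4,fy=2.4,interpolation=2))
print(w2px([(580.3,79.6,55)]))"
```

```text
clock: 7.5
eef_pos: [450.2, -223.2, 139.3]
eef_rot: [-3.142, -0.0, 1.573]
wrist_force: [0.2, -0.5, 0.8]
finger_gap: 94.2
finger_force: 0.0
t [-0.17  0.04  9.93] roll 0.03
[[275.12300966 170.60030252]]
```

View pics/t3.png

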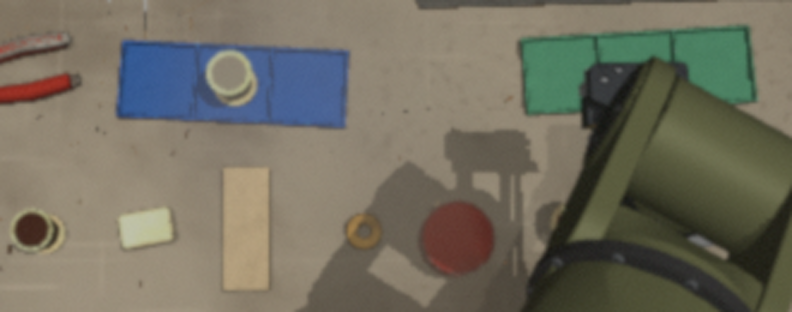

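The linen top is at about (275.8,170.4), against a prediction of (275.1,170.6), so it stands in the middle pocket. Now the red spool.

```bash
python3 -m creep '[[1,[-0.1,0,4],0],[1,[-0.1,0,8],0],[1,[-0.1,0,9.9],0],[1,[-0.1,0,9.9],0],[0,[-0.1,0,9.9],0],[-0.3,[-0.1,0,9.9],0],[-1,[-0.1,0,9.9],0],[-1,[-0.1,0,9.9],0],[-1,[-0.1,0,9.9],0],[-1,[-0.1,0,9.9],0],[-1,[-0.1,0,9.9],0],[-1,[-0.1,0,9.9],0]]' 20
python3 -m creep '[[-1,[0,0,-3],0],[-1,[0,0,-6],0],[-1,[0,0,-10],0],[-1,[0,0,-10],0],[-1,[0,0,-10],0]]' 20
python3 -c "
from h import *
go(576.2,10.7,140,np.pi/2-.059)"
```

```text
clock: 8.75
eef_pos: [449.8, -225.2, 40.5]
eef_rot: [3.142, 0.0, 1.572]
wrist_force: [0.1, -0.3, 0.5]
finger_gap: 36.7
finger_force: 20.0
clock: 9.25
eef_pos: [449.9, -225.2, 140.7]
eef_rot: [3.141, 0.001, 1.572]
wrist_force: [-0.7, -1.4, -1.8]
finger_gap: 36.4
finger_force: 20.0
t [23.58 12.66  0.07] roll 0.69
```

```bash
python3 -m creep '[[-1,[1.5,0.8,0],0.2],[-1,[4,2.2,0],0.4],[-1,[7,3.8,0],0.7],[-1,[10,5.4,0],0.7],[-1,[13,7,0],0.7],[-1,[16,8.6,0],0.7],[-1,[19,10.2,0],0.7],[-1,[22,11.8,0],0.7],[-1,[23.55,12.65,0],0.7],[-1,[23.55,12.65,0],0.7],[-1,[23.55,12.65,0],0.7],[-1,[23.55,12.65,0],0.7]]'
python3 -c "
from h import *
import cv2
go(576.2,10.7,44,np.pi/2-.059)
im=manip.camera('scene')[:,:,::-1]
cv2.imwrite('pics/s4.png',cv2.resize(im[100:240,240:400],None,fx=4,fy=4,interpolation=2))
"
```

```text
clock: 10.45
eef_pos: [575.5, 9.4, 140.1]
eef_rot: [-3.141, 0.0, 1.51]
wrist_force: [-0.5, 0.0, -0.5]
finger_gap: 36.9
finger_force: 20.0
t [0.14 0.07 9.61] roll -0.02
```

View pics/s4.png

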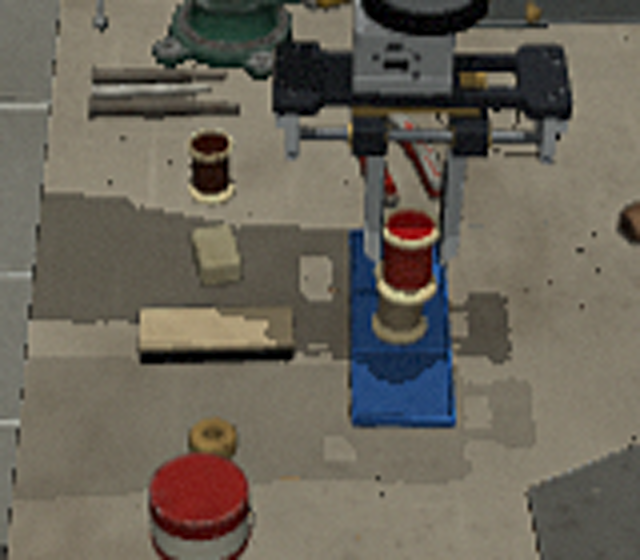

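The red spool hangs upright at crop (408,260), in front of the linen spool and above the nearest pocket. Placing it.

```bash
python3 -m creep '[[-1,[0.1,0.05,3],0],[-1,[0.1,0.05,6],0],[-1,[0.1,0.05,8],0],[-1,[0.1,0.05,9.2],0],[-1,[0.1,0.05,9.6],0],[-1,[0.1,0.05,9.6],0],[-1,[0.1,0.05,9.6],0],[-0.1,[0.1,0.05,9.6],0],[0.2,[0.1,0.05,9.6],0],[1,[0.1,0.05,9.6],0],[1,[0.1,0.05,9.6],0],[1,[0.1,0.05,9.6],0]]'
python3 -m creep '[[1,[0,0,0],0],[1,[0,0,-4],0],[1,[0,0,-8],0],[1,[0,0,-10],0],[1,[0,0,-10],0]]'
python3 -c "
from h import *
go(449,155.8,140,np.pi/2+.206)"
```

```text
clock: 11.7
eef_pos: [576.6, 11.5, 44.5]
eef_rot: [3.142, -0.0, 1.511]
wrist_force: [0.2, -0.0, 1.0]
finger_gap: 70.9
finger_force: 0.0
clock: 12.2
eef_pos: [577.8, 11.4, 147.6]
eef_rot: [3.136, -0.0, 1.511]
wrist_force: [0.7, -0.7, -0.2]
finger_gap: 93.9
finger_force: 0.0
t [ 13.64 -13.73   0.69] roll -3.05
```

```bash
python3 -m creep '[[1,[3,-3,0],-1],[1,[6,-6,0],-2],[1,[9,-9,0],-3.05],[1,[12,-12,0],-3.05],[1,[13.6,-13.7,0.5],-3.05],[1,[13.6,-13.7,0.5],-3.05],[1,[13.6,-13.7,0.5],-3.05],[1,[13.6,-13.7,0.5],-3.05]]'
python3 -c "
from h import *
import cv2
go(449,155.8,22,np.pi/2+.206)
im=manip.camera('scene')[:,:,::-1]
cv2.imwrite('pics/s5.png',cv2.resize(im[90:230,230:390],None,fx=4,fy=4,interpolation=2))
"
```

```text
clock: 13.0
eef_pos: [448.4, 154.8, 139.1]
eef_rot: [-3.141, 0.0, 1.776]
wrist_force: [0.9, -0.4, 0.1]
finger_gap: 93.7
finger_force: 0.0
t [ 0.09  0.08 11.71] roll -0.01
```

View pics/s5.png

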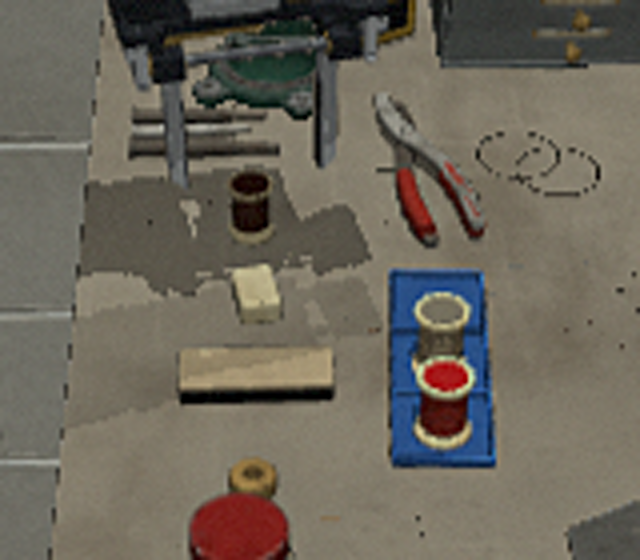

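Both spools stand upright in separate blue pockets. The wax is at crop (257,292), between the open fingers. Grasping it now.

```bash
python3 -m creep '[[1,[0,0,4],0],[1,[0,0,8],0],[1,[0,0,11],0],[1,[0,0,11.7],0],[0,[0,0,11.7],0],[-0.3,[0,0,11.7],0],[-1,[0,0,11.7],0],[-1,[0,0,11.7],0],[-1,[0,0,11.7],0],[-1,[0,0,11.7],0],[-1,[0,0,11.7],0],[-1,[0,0,11.7],0]]' 20
python3 -m creep '[[-1,[0,0,-3],0],[-1,[0,0,-6],0],[-1,[0,0,-10],0],[-1,[0,0,-10],0],[-1,[0,0,-10],0]]' 20
python3 -c "
from h import *
go(584.3,148.5,120,np.pi/2-.059)"
```

```text
clock: 14.25
eef_pos: [447.9, 155.4, 22.5]
eef_rot: [3.142, 0.0, 1.777]
wrist_force: [0.7, -0.2, 0.6]
finger_gap: 33.7
finger_force: 0.2
clock: 14.75
eef_pos: [448.1, 155.4, 122.7]
eef_rot: [3.14, -0.0, 1.777]
wrist_force: [-0.0, 0.1, -1.1]
finger_gap: 31.8
finger_force: 20.0
t [-3.47 13.19  0.29] roll 3.04
```

```bash
python3 -m creep '[[-1,[-0.6,2.2,0],0.5],[-1,[-1.3,5,0],1],[-1,[-2,7.7,0],1.5],[-1,[-2.7,10.5,0],2.2],[-1,[-3.4,13.1,0],3.04],[-1,[-3.4,13.1,0],3.04],[-1,[-3.4,13.1,0],3.04],[-1,[-3.4,13.1,0],3.04]]'
python3 -c "
from h import *
import cv2
go(584.3,148.5,26,np.pi/2-.059)
im=manip.camera('scene')[:,:,::-1]
cv2.imwrite('pics/s6.png',cv2.resize(im[80:220,250:410],None,fx=4,fy=4,interpolation=2))
"
```

```text
clock: 15.55
eef_pos: [582.1, 149.0, 121.5]
eef_rot: [-3.14, 0.0, 1.513]
wrist_force: [-0.3, 0.9, 0.3]
finger_gap: 31.9
finger_force: 20.0
t [-0.03  0.24  9.55] roll 0.01
```

View pics/s6.png

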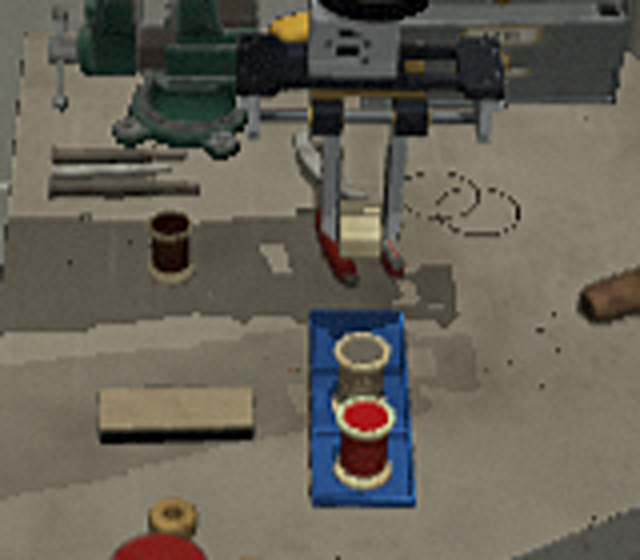

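The wax is held level at crop (360,232), above the free pocket. Lowering slowly and watching the force.

```bash
python3 -m creep '[[-1,[0,0.1,3],0],[-1,[0,0.1,6],0],[-1,[0,0.1,8],0],[-1,[0,0.1,8.6],0],[-1,[0,0.1,8.9],0],[-1,[0,0.1,9.1],0],[-1,[0,0.1,9.3],0],[-1,[0,0.1,9.5],0],[-1,[0,0.1,9.6],0],[-1,[0,0.1,9.6],0],[-1,[0,0.1,9.6],0]]'
python3 -m creep '[[-0.2,[0,0,0],0],[0.2,[0,0,0],0],[1,[0,0,0],0],[1,[0,0,0],0],[1,[0,0,0],0],[1,[0,0,0],0],[1,[0,0,-4],0],[1,[0,0,-8],0],[1,[0,0,-12],0],[1,[0,0,-12],0],[1,[0,0,-12],0]]'
python3 -c "
from h import *
go(445.8,250.5,140)"
```

```text
clock: 16.7
eef_pos: [584.2, 148.9, 26.6]
eef_rot: [3.141, -0.0, 1.512]
wrist_force: [-0.0, -0.2, 0.3]
finger_gap: 31.8
finger_force: 20.0
clock: 17.8
eef_pos: [584.3, 148.9, 147.0]
eef_rot: [3.14, -0.0, 1.512]
wrist_force: [0.2, 0.4, -0.7]
finger_gap: 94.1
finger_force: 0.0
t [  9.32 -14.42   0.68] roll -0.68
```

```bash
python3 -m creep '[[1,[2,-3,0],-0.7],[1,[4,-6.2,0],-0.7],[1,[6,-9.3,0],-0.7],[1,[8,-12.4,0],-0.7],[1,[9.3,-14.4,0.6],-0.7],[1,[9.3,-14.4,0.6],-0.7],[1,[9.3,-14.4,0.6],-0.7],[1,[9.3,-14.4,0.6],-0.7]]'
python3 -c "
from h import *
import cv2
go(445.8,250.5,36)
im=manip.camera('top')[:,:,::-1]
cv2.imwrite('pics/t7.png',cv2.resize(im[130:270,160:350],None,fx=4,fy=4,interpolation=2))
"
```

```text
clock: 18.6
eef_pos: [446.4, 249.7, 140.0]
eef_rot: [-3.141, 0.0, 1.572]
wrist_force: [0.1, 0.2, 0.7]
finger_gap: 93.7
finger_force: 0.0
t [ 0.09 -0.05 10.4 ] roll 0.02
```

View pics/t7.png

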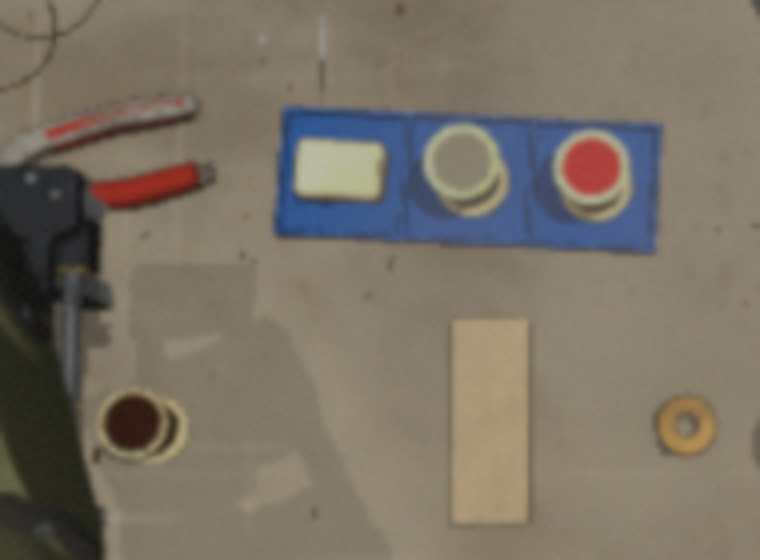

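The blue kit is complete: wax flat at about crop (340,170), linen and red upright, each centred in its own pocket. Now the brown spool.

```bash
python3 -m creep '[[1,[0,0,4],0],[1,[0,0,8],0],[1,[0,0,10.4],0],[1,[0,0,10.4],0],[0,[0,0,10.4],0],[-0.3,[0,0,10.4],0],[-1,[0,0,10.4],0],[-1,[0,0,10.4],0],[-1,[0,0,10.4],0],[-1,[0,0,10.4],0],[-1,[0,0,10.4],0],[-1,[0,0,10.4],0]]' 20
python3 -m creep '[[-1,[0,0,0],0],[-1,[0,0,0],0],[-1,[0,0,-3],0],[-1,[0,0,-6],0],[-1,[0,0,-10],0],[-1,[0,0,-10],0],[-1,[0,0,-10],0]]' 20
python3 -c "
from h import *
go(585.1,-219.4,136,np.pi/2+.043)"
```

```text
clock: 19.85
eef_pos: [445.8, 250.2, 36.5]
eef_rot: [-3.142, 0.0, 1.573]
wrist_force: [0.5, 0.8, 1.5]
finger_gap: 33.7
finger_force: 20.2
clock: 20.55
eef_pos: [446.0, 250.3, 136.7]
eef_rot: [3.141, -0.0, 1.573]
wrist_force: [0.0, -0.3, -0.4]
finger_gap: 33.0
finger_force: 20.0
t [-46.99  13.81   0.06] roll -0.47
```

```bash
python3 -m creep '[[-1,[-2,0.6,0],0],[-1,[-6,1.8,0],-0.2],[-1,[-10,2.9,0],-0.47],[-1,[-14,4.1,0],-0.47],[-1,[-18,5.3,0],-0.47],[-1,[-22,6.5,0],-0.47],[-1,[-26,7.6,0],-0.47],[-1,[-30,8.8,0],-0.47],[-1,[-34,10,0],-0.47],[-1,[-38,11.2,0],-0.47],[-1,[-42,12.3,0],-0.47],[-1,[-45,13.2,0],-0.47]]'
python3 -m creep '[[-1,[-2,0.6,0],0],[-1,[-2,0.6,0],0],[-1,[-2,0.6,0],0],[-1,[-2,0.6,0],0]]'
python3 -c "
from h import *
go(585.1,-219.4,40,np.pi/2+.043)"
```

```text
clock: 21.75
eef_pos: [578.3, -201.7, 134.3]
eef_rot: [-3.139, -0.001, 1.613]
wrist_force: [-0.2, 1.2, -0.1]
finger_gap: 32.9
finger_force: 20.0
clock: 22.15
eef_pos: [585.3, -218.2, 135.6]
eef_rot: [-3.14, -0.001, 1.615]
wrist_force: [0.3, 0.0, -0.7]
finger_gap: 32.9
finger_force: 20.0
t [-0.13 -0.01  9.56] roll 0.01
```

```bash
python3 -m creep '[[-1,[-0.1,0,3],0],[-1,[-0.1,0,6],0],[-1,[-0.1,0,8],0],[-1,[-0.1,0,9.2],0],[-1,[-0.1,0,9.55],0],[-1,[-0.1,0,9.6],0],[-1,[-0.1,0,9.6],0],[-0.1,[-0.1,0,9.6],0],[0.2,[-0.1,0,9.6],0],[1,[-0.1,0,9.6],0],[1,[-0.1,0,9.6],0],[1,[-0.1,0,9.6],0]]'
python3 -m creep '[[1,[0,0,0],0],[1,[0,0,-4],0],[1,[0,0,-8],0],[1,[0,0,-10],0],[1,[0,0,-10],0]]'
python3 -c "
from h import *
go(444.6,-37.1,120)"
```

```text
clock: 23.35
eef_pos: [585.7, -220.2, 40.5]
eef_rot: [3.141, 0.0, 1.614]
wrist_force: [1.1, 0.9, 0.4]
finger_gap: 69.2
finger_force: 0.0
clock: 23.85
eef_pos: [586.9, -220.7, 143.9]
eef_rot: [3.137, 0.002, 1.614]
wrist_force: [0.5, 0.4, 0.3]
finger_gap: 94.0
finger_force: 0.0
t [ 18.96 -13.43   2.28] roll 0.49
```

```bash
python3 -m creep '[[1,[3,-2.1,0],0.5],[1,[6,-4.2,0],0.5],[1,[10,-7.1,0],0.5],[1,[14,-9.9,0],0.5],[1,[17,-12,0],0.5],[1,[18.9,-13.4,1.8],0.5],[1,[18.9,-13.4,1.8],0.5],[1,[18.9,-13.4,1.8],0.5],[1,[18.9,-13.4,1.8],0.5],[1,[18.9,-13.4,1.8],0.5]]'
python3 -c "
from h import *
import cv2
go(444.6,-37.1,20)
im=manip.camera('scene')[:,:,::-1]
cv2.imwrite('pics/s8.png',cv2.resize(im[140:350,230:400],None,fx=2.8,fy=2.8,interpolation=2))
"
```

```text
clock: 24.85
eef_pos: [444.2, -37.8, 122.5]
eef_rot: [3.141, 0.0, 1.569]
wrist_force: [-0.8, -0.1, -0.1]
finger_gap: 94.1
finger_force: 0.0
t [ 0.07  0.03 10.25] roll -0.02
```

View pics/s8.png

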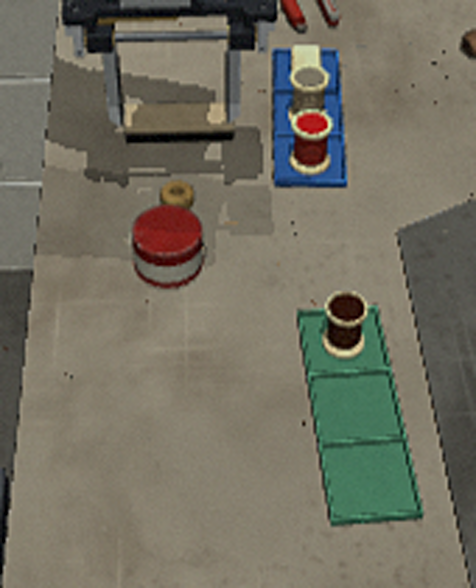

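The brown spool stands in the top green pocket, and the ring at crop (177,193) lies between the fingers. Grasping the ring.

```bash
python3 -m creep '[[1,[0.05,0,4],0],[1,[0.05,0,8],0],[1,[0.05,0,10.1],0],[1,[0.05,0,10.1],0],[0,[0.05,0,10.1],0],[-0.3,[0.05,0,10.1],0],[-1,[0.05,0,10.1],0],[-1,[0.05,0,10.1],0],[-1,[0.05,0,10.1],0],[-1,[0.05,0,10.1],0],[-1,[0.05,0,10.1],0],[-1,[0.05,0,10.1],0]]' 20
python3 -m creep '[[-1,[0,0,0],0],[-1,[0,0,0],0],[-1,[0,0,0],0],[-1,[0,0,-3],0],[-1,[0,0,-6],0],[-1,[0,0,-10],0],[-1,[0,0,-10],0],[-1,[0,0,-10],0]]' 20
python3 -c "
from h import *
go(588,-288.4,120,np.pi/2+.043)"
```

```text
clock: 26.1
eef_pos: [443.7, -36.7, 21.5]
eef_rot: [-3.142, -0.0, 1.57]
wrist_force: [0.4, 0.1, 0.7]
finger_gap: 33.5
finger_force: 0.0
clock: 26.9
eef_pos: [443.8, -36.7, 121.7]
eef_rot: [3.14, 0.0, 1.57]
wrist_force: [0.5, 0.3, -1.1]
finger_gap: 30.3
finger_force: 19.8
t [-25.16  14.43   0.19] roll -0.5
```

```bash
python3 -m creep '[[-1,[-2,1.2,0],0],[-1,[-5,2.9,0],-0.5],[-1,[-8,4.6,0],-0.5],[-1,[-11,6.3,0],-0.5],[-1,[-14,8,0],-0.5],[-1,[-17,9.7,0],-0.5],[-1,[-20,11.5,0],-0.5],[-1,[-23,13.2,0],-0.5],[-1,[-25.1,14.4,0],-0.5],[-1,[-25.1,14.4,0],-0.5],[-1,[-25.1,14.4,0],-0.5],[-1,[-25.1,14.4,0],-0.5]]'
python3 -m creep '[[-1,[0,0,2],0],[-1,[0,0,5],0],[-1,[0,0,5],0],[-1,[0,0,5],0]]'
python3 -c "
from h import *
import cv2
go(588,-288.4,24.5,np.pi/2+.043)
im=manip.camera('scene')[:,:,::-1]
cv2.imwrite('pics/s9.png',cv2.resize(im[200:330,300:420],None,fx=4.5,fy=4.5,interpolation=2))
"
```

```text
clock: 28.1
eef_pos: [587.0, -286.8, 120.5]
eef_rot: [-3.14, -0.001, 1.614]
wrist_force: [-0.5, -0.4, -0.9]
finger_gap: 30.8
finger_force: 19.8
clock: 28.5
eef_pos: [587.5, -287.2, 72.0]
eef_rot: [-3.141, -0.0, 1.615]
wrist_force: [0.4, 0.4, 0.4]
finger_gap: 30.6
finger_force: 19.8
t [-0.13  0.05  4.75] roll 0.01
```

View pics/s9.png

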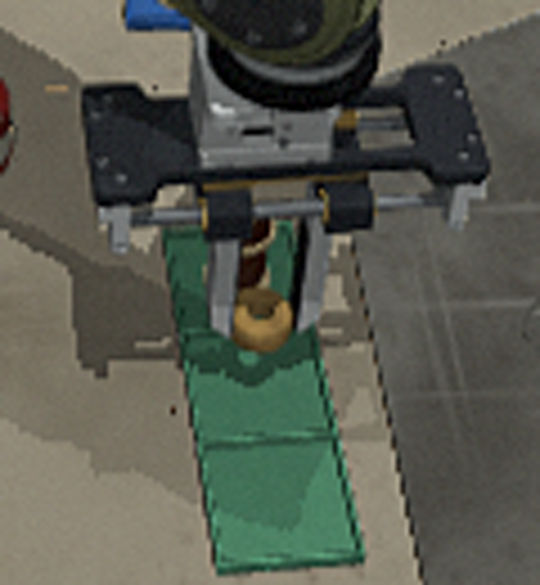

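The ring is held about level at crop (264,322), above the middle green pocket. Lowering it gently and releasing.

```bash
python3 -m creep '[[-1,[-0.1,0,2],0],[-1,[-0.1,0,3.5],0],[-1,[-0.1,0,4.1],0],[-1,[-0.1,0,4.4],0],[-1,[-0.1,0,4.6],0],[-1,[-0.1,0,4.75],0],[-1,[-0.1,0,4.8],0],[-1,[-0.1,0,4.8],0],[-1,[-0.1,0,4.8],0]]' 
python3 -m creep '[[-0.25,[0,0,0],0],[-0.1,[0,0,0],0],[0.2,[0,0,0],0],[1,[0,0,0],0],[1,[0,0,0],0],[1,[0,0,0],0],[1,[0,0,-4],0],[1,[0,0,-8],0],[1,[0,0,-12],0],[1,[0,0,-12],0]]'
python3 -m creep '[[1,[3,-6,0],0],[1,[3,-10,0],0],[1,[10,-20,-4],0],[1,[15,-25,-5],0],[1,[20,-25,-5],0],[1,[25,-25,-5],0],[1,[25,-25,-5],0],[1,[25,-25,-5],0],[1,[25,-25,-5],0],[1,[25,-25,-5],0],[1,[25,-25,-5],0],[1,[25,-25,-5],0]]'
python3 -c "
from h import *
import cv2
im=manip.camera('top')[:,:,::-1]
cv2.imwrite('pics/t10.png',cv2.resize(im[135:275,210:510],None,fx=2.6,fy=2.6,interpolation=2))
im=manip.camera('scene')[:,:,::-1]
cv2.imwrite('pics/s10.png',cv2.resize(im[140:340,250:410],None,fx=3,fy=3,interpolation=2))
"
```

```text
clock: 29.45
eef_pos: [587.9, -288.9, 24.4]
eef_rot: [3.141, 0.001, 1.614]
wrist_force: [-2.0, 1.2, 6.1]
finger_gap: 31.0
finger_force: 20.0
clock: 30.45
eef_pos: [589.5, -289.8, 149.8]
eef_rot: [3.134, 0.005, 1.614]
wrist_force: [0.4, -0.0, 0.3]
finger_gap: 93.4
finger_force: 0.0
clock: 31.65
eef_pos: [327.3, -50.4, 193.1]
eef_rot: [-3.141, -0.0, 1.613]
wrist_force: [0.4, -0.4, -0.2]
finger_gap: 94.0
finger_force: 0.0
```

View pics/t10.png

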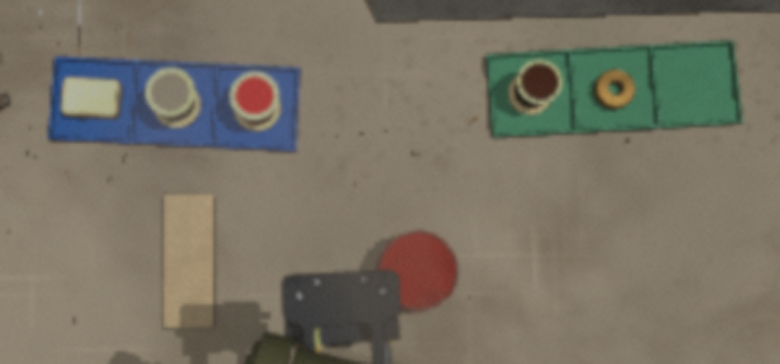

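View pics/s10.png

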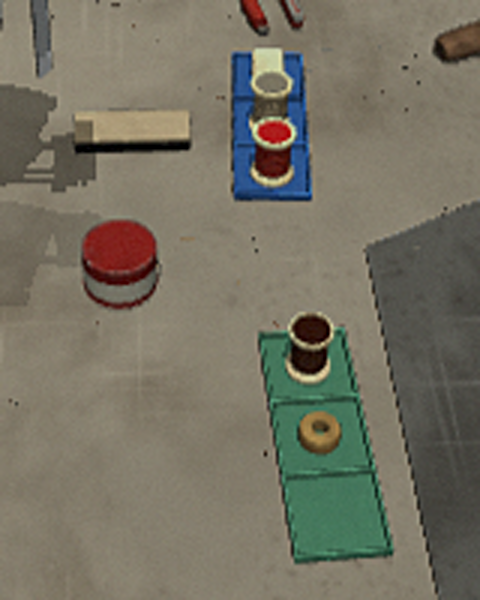

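All five items are in separate pockets of the right trays: ring flat at crop (614,88), brown at (538,82), and wax, linen and red in blue. The dubbin and the oilstone haven't moved, and the arm is clear.

```bash
python3 -c "
from cell import manip
print(manip.sign_off())"
```

```text
the job is handed in; nothing more can be done
None
```

I handed the job in at about 32 s; the last pictures show the red and linen spools and the wax in separate blue-tray pockets, the brown spool and the ring in separate green-tray pockets, the dubbin tin and oilstone unmoved, and the sign-off returned no verdict.

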